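# Make up two fitting kits for the glass reactor

## Task

Make up the two kits for the reactor. In the blue tray: the cork disc lying flat with the brown glass bottle standing centred on it, and the brass hose connector standing on the tray floor beside them; in the red tray: the steel stopper and the white ring, each on the tray floor, all upright as they stood in the stock. Leave the white bottle, the green connector and the black ring where they stand, and do not drop the glass bottle or tip it over.

Things in the scene. Friction and masses are not known exactly. Their poses are not given: they have to be found in the camera images.
- tray_blue: Blue kit tray, shallow and open, fixed to the bench: 210 (its x) x 140 (its y) x 15 high outside, walls and floor 5 thick, so the floor's upper face is 5 above the origin, the inside is 200 x 130 and the rim stands 10 above the floor. Empty at the start. Origin: centre of its underside, on the bench; z up. It lies to the left or right of the stock, turned up to 0.3 rad either way. (Sizes in mm.)
- tray_red: Red kit tray, shallow and open, fixed to the bench: 210 (its x) x 140 (its y) x 15 high outside, walls and floor 5 thick, so the floor's upper face is 5 above the origin, the inside is 200 x 130 and the rim stands 10 above the floor. Empty at the start. Origin: centre of its underside, on the bench; z up. It lies to the left or right of the stock, turned up to 0.3 rad either way. (Sizes in mm.)
- cork_disc: Cork disc, plain and brown, 64 diameter, 22 thick, lying flat, about 30 g. Origin: centre of its underside; z up. Stands upright on the bench at the start, among the other stock. (Sizes in mm.)
- amber_bottle: Brown (amber) glass bottle with a black cap, 46 diameter, 80 high in all, straight-sided from the bottom to at least 45 high, about 130 g. Origin: centre of its underside; z up. Stands upright on the bench at the start, among the other stock. (Sizes in mm.)
- brass_barb: Brass hose connector, yellow metal, about 110 g: collar 34 diameter from the bottom to 28 high (grip here), then a thin ribbed stem 16 in diameter up to 60 high. Origin: centre of its underside; z up. Stands upright on the bench at the start, among the other stock. (Sizes in mm.)
- steel_stopper: Steel stopper, bright metal, about 220 g: round body 40 diameter from the bottom to 26 high (grip here), a 20 neck, then a knob 30 diameter from 41 to 54 high (its top). Origin: centre of its underside; z up. Stands upright on the bench at the start, among the other stock. (Sizes in mm.)
- white_ring: White plastic sealing ring, 48 outer diameter, 24 bore, 16 thick, lying flat, about 50 g. Origin: centre of its underside; z up. Stands upright on the bench at the start, among the other stock. (Sizes in mm.)
- white_bottle: White plastic bottle with a blue cap, 46 diameter, 80 high in all, straight-sided from the bottom to at least 45 high; not wanted in either kit, stays where it is. Origin: centre of its underside; z up. Stands upright on the bench at the start, among the other stock. (Sizes in mm.)
- green_barb: Green plastic hose connector of the same shape as the brass one: collar 34 diameter from the bottom to 28 high (grip here), then a thin ribbed stem 16 in diameter up to 60 high. Not wanted, stays where it is. Origin: centre of its underside; z up. Stands upright on the bench at the start, among the other stock. (Sizes in mm.)
- black_ring: Black rubber ring, 48 outer diameter, 24 bore, 16 thick, lying flat; not wanted, stays where it is. Origin: centre of its underside; z up. Stands upright on the bench at the start, among the other stock. (Sizes in mm.)
Not all that is in view belongs to the job. Of the things that look like the white_ring, take the one that is nearest to the robot's base at the start. There is more than one size of the cork_disc; the one meant has the size given above.

How it is judged:
At the end, for the whole second after the job is handed in: Blue tray: cork disc and brass connector on its floor, bottle on the disc, axes within 10 mm. Red tray: steel stopper and white ring on its floor. Undersides within 4 mm of the floor (bottle: of the disc's top), all upright or flat within 0.1 rad, inside the walls, at rest (x of cork_disc in the frame of tray_blue between -0.07 and 0.07 m and y of cork_disc in the frame of tray_blue between -0.035 and 0.035 m and z of cork_disc in the frame of tray_blue between 0.002 and 0.009 m and angle between each of cork_disc, brass_barb, amber_bottle, steel_stopper, white_ring's own z axis and vertical below 0.1 rad and linear speed of each of cork_disc, brass_barb, amber_bottle, steel_stopper, white_ring below 0.02 m/s and angular speed of each of cork_disc, brass_barb, amber_bottle, steel_stopper, white_ring below 0.2 rad/s and x of brass_barb in the frame of tray_blue between -0.085 and 0.085 m and y of brass_barb in the frame of tray_blue between -0.05 and 0.05 m and z of brass_barb in the frame of tray_blue between 0.002 and 0.009 m and x of amber_bottle in the frame of tray_blue between -0.079 and 0.079 m and y of amber_bottle in the frame of tray_blue between -0.044 and 0.044 m and z of amber_bottle in the frame of tray_blue between 0.023 and 0.031 m and horizontal distance between amber_bottle and cork_disc below 0.01 m and x of steel_stopper in the frame of tray_red between -0.082 and 0.082 m and y of steel_stopper in the frame of tray_red between -0.047 and 0.047 m and z of steel_stopper in the frame of tray_red between 0.002 and 0.009 m and x of white_ring in the frame of tray_red between -0.078 and 0.078 m and y of white_ring in the frame of tray_red between -0.043 and 0.043 m and z of white_ring in the frame of tray_red between 0.002 and 0.009 m); the robot touches nothing.
It fails at once if one of the unwanted things (white bottle, green connector, black ring) is moved more than 20 mm from its place (distance of any of white_bottle, green_barb, black_ring from where it was at the start of the episode above 0.02 m).
It fails at once if the glass bottle is tipped over (leans more than 0.7 rad) (angle between amber_bottle's own z axis and vertical above 0.7 rad).
It fails at once if the glass bottle is dropped (moves faster than 0.6 m/s with no finger on it, a fall of some 20 mm) (linear speed of amber_bottle above 0.6 m/s and contact force between amber_bottle and the fingers below 0.05 N).
It also fails if it takes over 128 s, if anything falls off the work surface, if the arm or the gripper's body presses on something with over 40 N, if the wrist force passes 120 N, or if a joint passes its speed limit or range.

## Robot

A 6-joint arm with a two-finger parallel gripper is mounted at the origin on the work surface. World frame = base frame: x ahead of the robot, y to its left, z up, the work surface at z = 0. Lengths are in m, angles in rad, forces in N, time in s.
With the tool pointing down it reaches from about 0.3 to 0.95 m from the base axis. Payload 3.1 kg.
Tool frame: the origin (TCP) lies on the centre line of the jaws, within the pads' length; the fingertips stand 22 mm ahead of it and the grasp point (between the pads) lies 3 mm ahead of it (arm.finger_overhang is the distance from the TCP to the fingertips, in m); z points along the fingers, y is the line along which they close (so a half turn about z gives the same grasp; the last joint's range is limited). The gripper opens to 85 mm and grips with 20 to 120 N. Pads are 22 mm wide; open, the fingers measure 114 mm over their backs; the gripper's body (76 mm by 85 mm) begins 54 mm behind the grasp point. The pads swing forward as they close: fully open they stand 13 mm farther back than shut.
Start: joints at [1.076, 0.308, 1.634, -0, 1.2, -0.07], TCP at [0.258, 0.569, 0.253] pointing down, gripper open.
Joint ranges: [-3.06, 3.06], [-0.79, 1.96], [0.05, 2.63], [-1.19, 4.34], [0.05, 2.64], [-2.94, 2.94]. Speed limits (rad/s): [2.79, 2.79, 3.14, 3.14, 3.14, 3.14].

## Interface

Orientations are given as a unit quaternion [w, x, y, z].
In Python, from bench import arm gives the robot as it stands.
- The arm moves only by the tool carry_out, never from a script. Its argument "rows" is a list of rows, each a list of 7 numbers: the shift along the tool's x, y, z scaled (see below), then the turn, a rotation vector about the tool's x, y, z scaled (see below), then the opening, from 0 (shut) to 1 (fully open). In form: [[x, y, z, ax, ay, az, grip], ...]. A call has 1 to 8 rows; each row shifts and turns the commanded pose from where the row before left it, along the tool's axes as they then stand; what a row does not reach is not made up. The controller multiplies each number of a shift by 40 mm and each number of a turn by 5 degrees. A row lasts 1/12 s, in which the tool goes at most 41.7 mm and 7.16 degrees, less where a joint would pass 70% of its speed; a pose out of reach is approached as far as the arm can. A call with a number of a shift or a turn outside -1 to 1 is refused whole. A call with a gripper value outside its range is refused whole. The fingers move at their own pace and stop on an object; the grip force is fixed at half the most. Time passes only in rows, so rows that do not move let the fingers close. It gives the time, the measured TCP pose, the force, the opening and the grip force at its end, in the units of the state.
- arm.get_obs(): the state, without advancing time (a new reading comes with each control period).
- arm.read_camera(name): name is "scene" or "side" or "wrist"; returns a dict with "color" (480x640x3 uint8, blue, green, red), "fov_y" (degrees; the focal length in pixels is half the picture's height over the tangent of half this angle, whatever the lens; pixels are square), "cx", "cy" (the principal point, pixels), "position" and "orientation" of the camera in the world. Camera axes: x right, y up, looking along -z (the intrinsics and any distortion apply to the point x, -y, -z); pixel columns grow to the right and rows downward; lengths in m; the calibration is good to about 2 mm. A picture is of the moment at which its call begins. There is no depth.
- arm.finish_job(): hands the job in; it is judged then, once.
The state is a dict: "clock": time; "joint_positions": joint angles; "qvel": joint speeds; "joint_torque": joint torques, N m; "ee_pos": TCP position; "tool_rot": TCP orientation; "ft_force": force on the tool from outside, world axes, zero at the start; "torque": the same for the moment, N m; "grip_width": opening from 0.0 (shut) to 1.0 (fully open); "grip_force": force on a finger pad.
Only numpy, scipy, OpenCV 4.12 (cv2) and the standard library are available. Lean on these libraries where they do the work, as an engineer would, in place of code of your own. Each camera call takes 0.05 s, during which the arm holds its last target. There are 200 camera calls.

## Working session

There is one attempt and no reset: what is moved stays moved. The work goes in short steps, Python scripts to look and compute and a tool call to move; the robot and the scene stay as the last step left them, time stands still between calls to the robot, and variables do not carry over. Pictures are saved under pics/ and viewed, at most 14 in all, crops included, and the job is handed in when it is done.

Besides the shell and the picture viewer there is one more tool, called by a JSON object that holds its "name" and its "arguments". carry_out: Moves the arm, as the interface text tells. Its arguments: {"type":"object","properties":{"rows":{"type":"array"}},"required":["rows"]}

```bash
ls; mkdir -p pics; python3 - <<'E'
from bench import arm
import cv2
o=arm.get_obs();print(o)
for n in("scene","side"):
    c=arm.read_camera(n);cv2.imwrite(f"pics/{n}0.png",c["color"])
    print(n,{k:v for k,v in c.items() if k!="color"})
E
```

```text
pics
{'clock': 0.0, 'joint_positions': array([ 1.07630829e+00,  3.09020191e-01,  1.63524933e+00, -3.89233548e-05,
        1.19970726e+00, -6.97228965e-02]), 'qvel': array([-0.00322968, -0.00099902,  0.00049415,  0.00096675,  0.00289374,
       -0.00125031]), 'joint_torque': array([-5.23532854e-04, -4.15263104e+01, -2.76658344e+01, -2.60226733e-05,
        1.01287145e-02,  6.89948621e-06]), 'ee_pos': array([0.25723053, 0.56872608, 0.25200768]), 'tool_rot': array([-3.14433273e-04,  2.10782465e-01,  9.77532266e-01, -1.14999085e-03]), 'ft_force': array([ 0.37278748,  0.41250318, -0.3027189 ]), 'torque': array([ 0.03352087, -0.06994489,  0.02931547]), 'grip_force': 0.0, 'grip_width': 1.0044151591726402}
scene {'fov_y': 56.10327731366301, 'cx': 320.21636069843623, 'cy': 236.2923316073154, 'position': array([1.1022941 , 0.19627499, 0.68678749]), 'orientation': array([0.5048116 , 0.17754705, 0.28005891, 0.79700019])}
side {'fov_y': 56.49665123791377, 'cx': 319.47315179899397, 'cy': 234.93153618265217, 'position': array([0.47492624, 0.58855272, 0.51352233]), 'orientation': array([-0.10853005, -0.0617252 ,  0.44011806,  0.88921725])}
```

View pics/scene0.png

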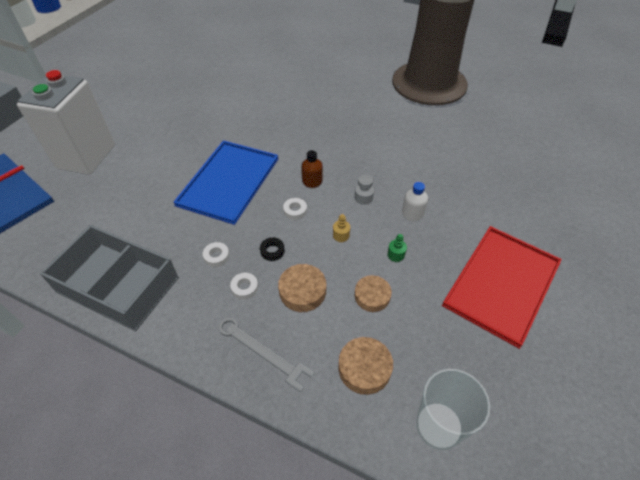

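View pics/side0.png

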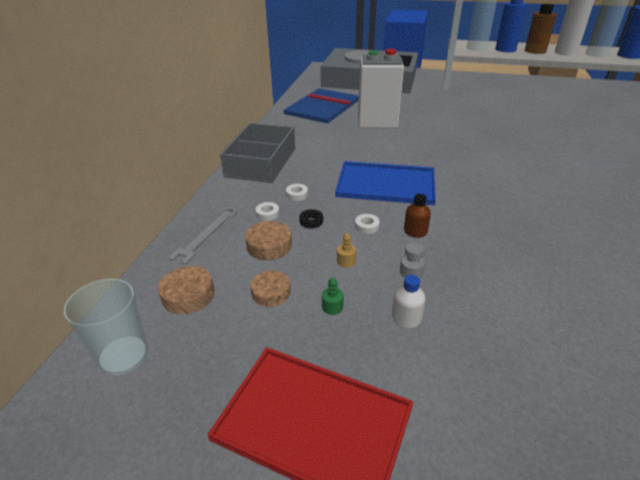

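The scene and side views show both trays, 3 cork discs (scene (302,285), (373,293), (366,363)) and 3 white rings (scene (295,207), (215,252), (244,284)). I'll enlarge both views to read pixels more closely.

```bash
cat > h.py <<'E'
import numpy as np, cv2
from scipy.spatial.transform import Rotation as R
from bench import arm
def rot(q): return R.from_quat(np.r_[q[1:],q[0]])
def ray(c,u,v):
    f=240/np.tan(np.radians(c["fov_y"]/2))
    d=rot(c["orientation"]).apply([(u-c["cx"])/f,-(v-c["cy"])/f,-1]); return np.array(c["position"]),d
def at(c,uv,z):
    p,d=ray(c,*uv); return p+d*(z-p[2])/d[2]
def tri(c1,a,c2,b):
    p,d=ray(c1,*a);q,e=ray(c2,*b)
    s=np.linalg.lstsq(np.c_[d,-e],q-p,rcond=None)[0]
    A,B=p+s[0]*d,q+s[1]*e; return (A+B)/2,np.linalg.norm(A-B)*1e3
def cam(name): 
    import pickle,os
    return pickle.load(open(f"{name}.pkl","rb"))
def snap(name,out):
    import pickle
    c=arm.read_camera(name);pickle.dump(c,open(out+".pkl","wb"));return c
def crop(c,x,y,w,h,k,fn):
    im=cv2.resize(c["color"][y:y+h,x:x+w],None,fx=k,fy=k,interpolation=cv2.INTER_CUBIC);step=20
    for X in range(-(-x//step)*step,x+w,step):
        cv2.line(im,(int((X-x+.5)*k),0),(int((X-x+.5)*k),4),(255,255,255),1)
        cv2.putText(im,str(X),(int((X-x+.5)*k)-8,14),0,.33,(255,255,255),1)
    for Y in range(-(-y//step)*step,y+h,step):
        cv2.line(im,(0,int((Y-y+.5)*k)),(4,int((Y-y+.5)*k)),(255,255,255),1)
        cv2.putText(im,str(Y),(6,int((Y-y+.5)*k)+4),0,.33,(255,255,255),1)
    cv2.imwrite("pics/"+fn+".png",im)
E
python3 - <<'E'
from h import *
s=snap("scene","s0");d=snap("side","d0")
crop(s,170,135,264,198,3,"sc1");crop(d,155,165,290,200,2.75,"sd1")
E
```

```text
(no output)
```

View pics/sc1.png

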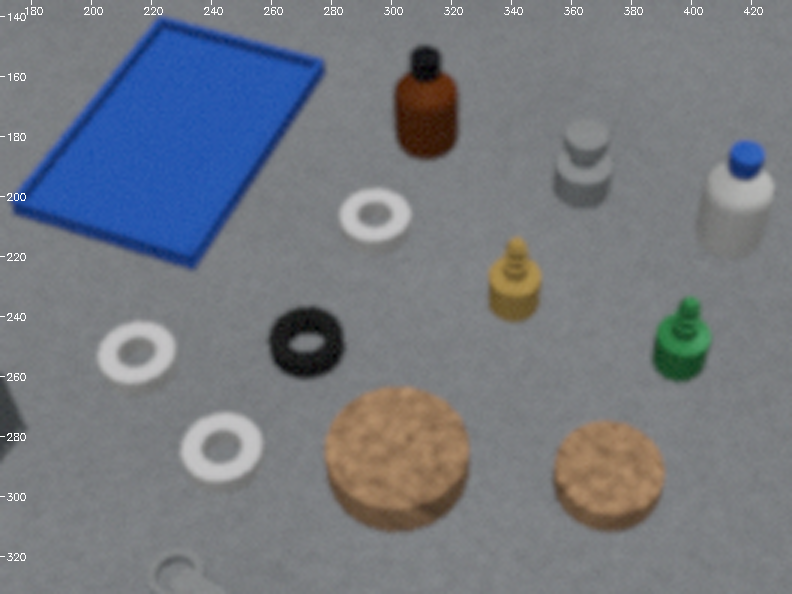

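View pics/sd1.png

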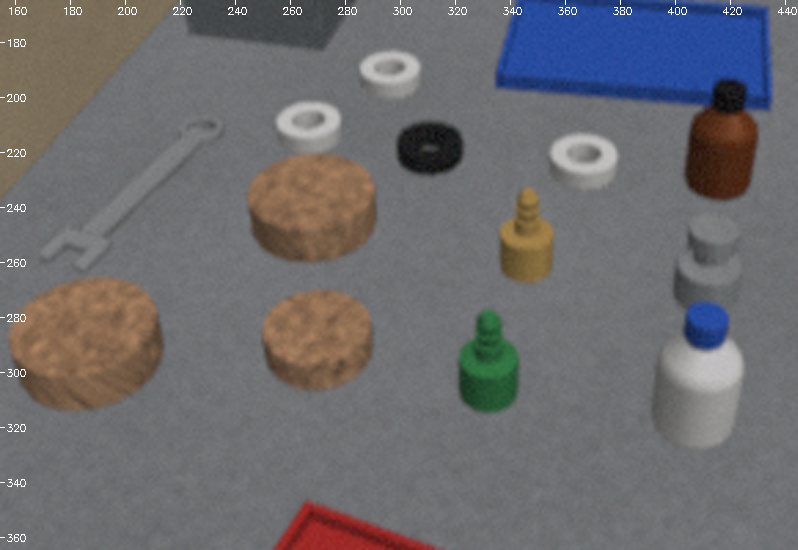

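The crops give top-face centres (scene crop): bottle cap (427,53), steel (587,134), brass tip (517,239), near ring (376,214), cork A (398,449), cork B (609,471). Next I triangulate them.

```bash
python3 - <<'E'
from h import *
s=cam("s0");d=cam("d0")
S=lambda x,y:(x/3+169.5,y/3+134.5)
D=lambda x,y:(x/2.75+154.5,y/2.75+164.5)
P=dict(amber=(S(427,53),D(729,86)),steel=(S(587,134),D(714,228)),brasstip=(S(517,239),D(528,191)),brasscollar=(S(515,283),D(527,235)),
ringA=(S(376,214),D(584,154)),ringB=(S(136,352),D(390,73)),ringC=(S(222,446),D(309,121)),black=(S(307,337),D(430,140)),corkA=(S(398,449),D(314,198)),corkB=(S(609,471),D(318,328)),corkC=((366,360),D(86,325)),
green=(S(690,301),D(488,313)),white=(S(747,149),D(708,311)))
for k,(a,b) in P.items():
    p,e=tri(s,a,d,b);print(k,p.round(4),round(e,1),"r",round(np.hypot(*p[:2]),3))
def dia(c,a,b,z): return np.linalg.norm(at(c,a,z)-at(c,b,z))*1e3
print("dia A",dia(s,S(327,449),S(470,449),.022),dia(d,D(249,198),D(376,198),.022))
print("dia B",dia(s,S(555,471),S(664,471),.022),dia(d,D(263,328),D(373,328),.022))
print("dia C",dia(s,(339,362),(393,362),.022),dia(d,D(10,325),D(162,325),.022))
def tray(m,cs,z=.015):
    pass
for m,pts in dict(blue_s=(s,[S(162,18),S(325,62),S(193,268),S(13,208)]),blue_d=(d,[(340,164),(436,167),D(769,104),D(497,85)]),
  red_s=(s,[(493,229),(560,263),(520,341),(444,306)]),red_d=(d,[(267,352),(411,408),(212,432)])).items():
    q=np.array([at(pts[0],p,.015)[:2] for p in pts[1]])
    print(m,q.round(3).tolist(),"c",q.mean(0).round(4),"edges",np.linalg.norm(np.roll(q,-1,0)-q,axis=1).round(3),"ang",[round(float(np.degrees(np.arctan2(*(v[::-1])))),1) for v in np.roll(q,-1,0)-q])
E
```

```text
amber [ 0.4744 -0.1187  0.0808] 3.4 r 0.489
steel [ 0.4717 -0.0015  0.0526] 1.6 r 0.472
brasstip [ 0.5847 -0.0033  0.0601] 3.2 r 0.585
brasscollar [ 0.5861 -0.0034  0.0227] 1.7 r 0.586
ringA [ 0.5664 -0.1132  0.0144] 2.3 r 0.578
ringB [ 0.732  -0.1955  0.0099] 5.6 r 0.758
ringC [ 0.7692 -0.1103  0.0134] 2.8 r 0.777
black [ 0.6765 -0.1052  0.0138] 1.0 r 0.685
corkA [ 0.7306 -0.0136  0.0209] 2.2 r 0.731
corkB [0.6887 0.1013 0.0169] 0.2 r 0.696
corkC [0.8152 0.1392 0.0273] 2.1 r 0.827
green [0.5842 0.1089 0.0591] 1.8 r 0.594
white [0.4691 0.104  0.0808] 1.7 r 0.48
dia A 83.10349166727354 84.08718383243581
dia B 62.59730987100986 63.90661692412741
dia C 83.48970139406477 89.25345554222035
blue_s [[0.454, -0.356], [0.445, -0.219], [0.659, -0.2], [0.666, -0.338]] c [ 0.5562 -0.2783] edges [0.138 0.214 0.139 0.212] ang [93.8, 5.1, -87.2, -175.2]
blue_d [[0.665, -0.321], [0.448, -0.356], [0.445, -0.205], [0.646, -0.185]] c [ 0.5509 -0.2665] edges [0.22  0.151 0.202 0.137] ang [-170.9, 91.2, 5.6, -81.9]
red_s [[0.456, 0.261], [0.484, 0.389], [0.673, 0.35], [0.662, 0.222]] c [0.5689 0.3052] edges [0.131 0.193 0.129 0.211] ang [77.2, -11.7, -94.7, 169.2]
red_d [[0.649, 0.229], [0.449, 0.267], [0.672, 0.353]] c [0.5901 0.2828] edges [0.203 0.239 0.127] ang [169.3, 21.2, -100.8]
```

Cork B (62.6 and 63.9 mm) is the right one. Ring A is nearest to the base. I'll square the tool to the world (tool x = −X, y = +Y, z down), raise it, and look at the stock with the wrist camera.

{"name": "carry_out", "arguments": {"rows": [[0, 0, -0.4, 0, 0, -0.97, 1], [0, 0, -0.4, 0, 0, -0.97, 1], [0, 0, -0.4, 0, 0, -0.97, 1], [0, 0, -0.4, 0, 0, -0.97, 1], [0, 0, -0.4, 0, 0, -0.98, 1], [-0.5, -0.8, 0, 0, 0, 0, 1], [-0.5, -0.8, 0, 0, 0, 0, 1], [-0.5, -0.8, 0, 0, 0, 0, 1]]}}

```text
clock: 0.87
ee_pos: [0.3177, 0.4727, 0.3334]
tool_rot: [0.0, -0.001, 1.0, 0.0]
ft_force: [1.6, 0.4, -0.6]
grip_width: 1.002
grip_force: 0.0
```

{"name": "carry_out", "arguments": {"rows": [[-0.5, -0.8, 0, 0, 0, 0, 1], [-0.5, -0.8, 0, 0, 0, 0, 1], [-0.5, -0.8, 0, 0, 0, 0, 1], [-0.5, -0.8, 0, 0, 0, 0, 1], [-0.5, -0.8, 0, 0, 0, 0, 1], [-0.5, -0.8, 0, 0, 0, 0, 1], [0, -0.8, 0, 0, 0, 0, 1], [0, 0, 0, 0, 0, 0, 1]]}}

```text
clock: 1.53
ee_pos: [0.4379, 0.2444, 0.3328]
tool_rot: [-0.0, 0.003, 1.0, -0.002]
ft_force: [0.1, 0.4, -0.6]
grip_width: 1.003
grip_force: 0.0
```

```bash
python3 - <<'E'
from h import *
c=snap("wrist","w1");o=arm.get_obs();print(o["clock"],o["ee_pos"],rot(o["tool_rot"]).as_matrix().round(4).tolist(),{k:v for k,v in c.items() if k!="color"})
cv2.imwrite("pics/w1.png",c["color"])
E
```

```text
1.5833 [0.43766707 0.24683444 0.33302234] [[-1.0, 0.0053, -0.0007], [0.0053, 1.0, -0.0007], [0.0007, -0.0007, -1.0]] {'fov_y': 69.47517548134387, 'cx': 322.0683725531379, 'cy': 239.30251535929636, 'position': array([0.36773619, 0.24586613, 0.45391725]), 'orientation': array([ 0.70228946, -0.09843396, -0.09543217,  0.69856493])}
```

View pics/w1.png

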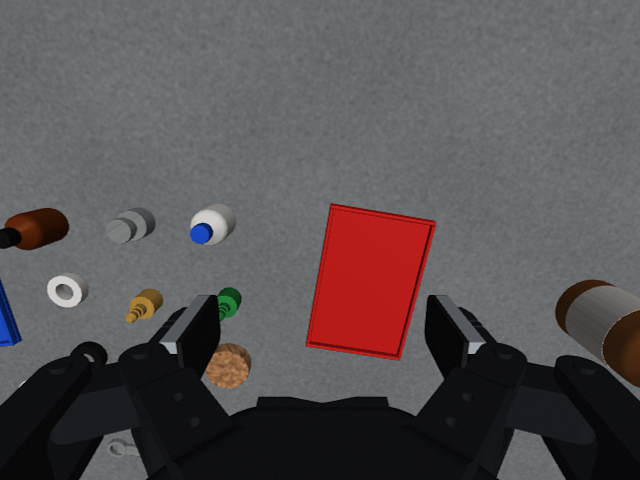

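Wrist view: the red tray corners are at (331,204), (435,221), (400,360), (306,346). I'll move over the stock.

{"name": "carry_out", "arguments": {"rows": [[0, -1, 0, 0, 0, 0, 1], [0, -1, 0, 0, 0, 0, 1], [0, -1, 0, 0, 0, 0, 1], [0, -1, 0, 0, 0, 0, 1], [0, -1, 0, 0, 0, 0, 1], [0, -1, 0, 0, 0, 0, 1], [0, -1, 0, 0, 0, 0, 1], [0, -0.9, 0, 0, 0, 0, 1]]}}

```text
clock: 2.25
ee_pos: [0.4372, -0.0677, 0.3335]
tool_rot: [0.001, -0.0, 1.0, 0.0]
ft_force: [1.1, 0.5, -0.3]
grip_width: 1.001
grip_force: 0.0
```

{"name": "carry_out", "arguments": {"rows": [[0, 0, 0, 0, 0, 0, 1], [0, 0, 0, 0, 0, 0, 1], [0, 0, 0, 0, 0, 0, 1]]}}

```text
clock: 2.5
ee_pos: [0.4373, -0.0657, 0.3331]
tool_rot: [-0.0, 0.0, 1.0, 0.001]
ft_force: [0.5, -0.2, -0.0]
grip_width: 0.995
grip_force: 0.0
```

```bash
python3 - <<'E'
from h import *
w=cam("w1")
q=np.array([at(w,p,.015)[:2] for p in [(331,204),(435,221),(400,360),(306,346)]])
print("red",q.round(3).tolist(),q.mean(0),np.linalg.norm(np.roll(q,-1,0)-q,axis=1).round(3),[round(float(np.degrees(np.arctan2(*(v[::-1])))),1) for v in np.roll(q,-1,0)-q])
c=snap("wrist","w2");o=arm.get_obs();print(o["clock"],o["ee_pos"])
cv2.imwrite("pics/w2.png",c["color"])
E
```

```text
red [[0.445, 0.255], [0.468, 0.39], [0.675, 0.356], [0.652, 0.219]] [0.55976316 0.3053455 ] [0.137 0.21  0.139 0.21 ] [80.3, -9.3, -99.8, 170.2]
2.55 [ 0.43732768 -0.06521111  0.33312071]
```

View pics/w2.png

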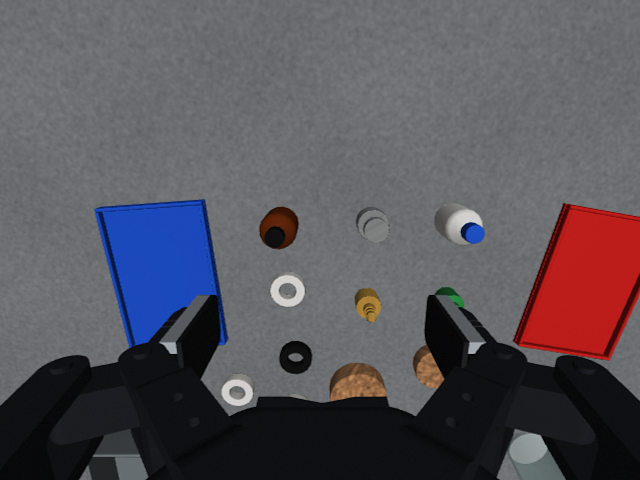

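In w2: blue corners (97,209), (204,200), (227,343); amber cap (274,237), steel knob (376,230), ring A (288,289), brass tip (371,317).

```bash
python3 - <<'E'
from h import *
w=cam("w2");v=cam("w1");s=cam("s0");d=cam("d0")
S=lambda x,y:(x/3+169.5,y/3+134.5)
D=lambda x,y:(x/2.75+154.5,y/2.75+164.5)
for k,a,b,g,z in [("amber",(274,237),S(427,53),D(729,86),.08),("steel",(376,230),S(587,134),D(714,228),.054),("ring",(288,289),S(376,214),D(584,154),.016),("brasstip",(371,317),S(517,239),D(528,191),.06)]:
    print(k,"w+scene",*tri(w,a,s,b),"w+side",*tri(w,a,d,g),"w@z",at(w,a,z),at(s,b,z),at(d,g,z))
a=(228,363);print("cork w1",at(v,a,.022),at(s,S(609,471),.022),at(d,D(318,328),.022),tri(v,a,s,S(609,471)))
q=np.array([at(w,p,.015)[:2] for p in [(97,209),(204,200),(227,343)]]);print("blue",q.round(3).tolist(),"c",(q[0]+q[2])/2,np.linalg.norm(np.diff(q,axis=0),axis=1),np.degrees(np.arctan2(*(q[2]-q[1])[::-1])))
q=np.array([at(w,p,.015)[:2] for p in [(566,205),(515,343)]]);print("red",q)
E
```

```text
amber w+scene [ 0.47069627 -0.11971052  0.07934229] 2.215150966976919 w+side [ 0.47306286 -0.11934447  0.07777683] 4.503264738264262 w@z [ 0.47015095 -0.11854306  0.08      ] [ 0.47144003 -0.12052854  0.08      ] [ 0.47518427 -0.11716211  0.08      ]
steel w+scene [ 0.46968079 -0.00115406  0.05210749] 2.483487809574547 w+side [ 4.70696637e-01 -2.05859963e-04  5.22419573e-02] 2.89634688680802 w@z [ 4.68778566e-01 -2.90153308e-04  5.40000000e-02] [ 0.47208153 -0.0016968   0.054     ] [0.47209689 0.00138886 0.054     ]
ring w+scene [ 0.56376517 -0.11321437  0.01284145] 3.262995582856954 w+side [ 0.56524607 -0.11207479  0.01294195] 3.9436370883095946 w@z [ 0.5617641  -0.11131397  0.016     ] [ 0.56644267 -0.11345088  0.016     ] [ 0.56659222 -0.10928683  0.016     ]
brasstip w+scene [ 0.58167357 -0.00379334  0.05893004] 2.4039514464476257 w+side [ 0.58397706 -0.00268595  0.05777726] 3.743483967771429 w@z [ 0.58067829 -0.00283395  0.06      ] [ 0.58292708 -0.00459602  0.06      ] [ 0.5852802  -0.00121884  0.06      ]
cork w1 [0.6745052  0.10677778 0.022     ] [0.69188251 0.10213014 0.022     ] [0.68646343 0.10617623 0.022     ] (array([0.6839712 , 0.10135105, 0.00870883]), np.float64(2.2108835316021502))
blue [[0.451, -0.354], [0.439, -0.215], [0.646, -0.202]] c [ 0.54842144 -0.27768807] [0.13902159 0.20780747] 3.7911608559211296
red [[0.44581876 0.24868513]
 [0.64698197 0.21359166]]
```

Heights agree. The remaining position spread is about 4 mm, so I'll check each object with the wrist camera just above the grasp. Cork disc first.

{"name": "carry_out", "arguments": {"rows": [[-0.9, 0.6, 0, 0, 0, 0, 1], [-0.9, 0.6, 0, 0, 0, 0, 1], [-0.9, 0.6, 0, 0, 0, 0, 1], [-0.9, 0.6, 0, 0, 0, 0, 1], [-0.9, 0.6, 0, 0, 0, 0, 1], [-0.9, 0.6, 0, 0, 0, 0, 1], [-0.9, 0.6, 0, 0, 0, 0, 1], [0, 0, 0, 0, 0, 0, 1]]}}

```text
clock: 3.22
ee_pos: [0.684, 0.1027, 0.3291]
tool_rot: [-0.0, -0.003, 1.0, 0.002]
ft_force: [-1.0, -0.4, -0.9]
grip_width: 0.998
grip_force: 0.0
```

{"name": "carry_out", "arguments": {"rows": [[0, 0, 0.9, 0, 0, 0, 1], [0, 0, 0.9, 0, 0, 0, 1], [0, 0, 0.9, 0, 0, 0, 1], [0, 0, 0.9, 0, 0, 0, 1], [0, 0, 0.9, 0, 0, 0, 1], [0, 0, 0.75, 0, 0, 0, 1], [0, 0, 0, 0, 0, 0, 1], [0, 0, 0, 0, 0, 0, 1]]}}

```text
clock: 3.88
ee_pos: [0.6774, 0.0968, 0.1208]
tool_rot: [-0.003, -0.001, 1.0, -0.0]
ft_force: [0.0, -0.3, 1.1]
grip_width: 1.001
grip_force: 0.0
```

```bash
cat >> h.py <<'E'
def proj(c,p):
    f=240/np.tan(np.radians(c["fov_y"]/2))
    q=rot(c["orientation"]).inv().apply(np.array(p)-c["position"]); return np.array([c["cx"]-f*q[0]/q[2],c["cy"]+f*q[1]/q[2]])
def look(n,top=None):
    c=snap("wrist",n);o=arm.get_obs();e=o["ee_pos"];print(o["clock"],e.round(4),"quat",o["tool_rot"].round(4),o["ft_force"].round(1))
    cv2.imwrite(f"pics/{n}.png",c["color"])
    return c
def blob(c,lo,hi,box,close=0):
    "convex outline centroid of HSV-mask inside box (x0,y0,x1,y1)"
    m=cv2.inRange(cv2.cvtColor(c["color"],cv2.COLOR_BGR2HSV),lo,hi);k=np.zeros_like(m);x0,y0,x1,y1=box;k[y0:y1,x0:x1]=m[y0:y1,x0:x1]
    cs=cv2.findContours(k,cv2.RETR_EXTERNAL,cv2.CHAIN_APPROX_NONE)[0];b=max(cs,key=cv2.contourArea);return b
E
python3 - <<'E'
from h import *
look("w3")
E
```

```text
3.9333 [0.6799 0.0966 0.1239] quat [ 0.e+00 -7.e-04  1.e+00  1.e-04] [ 0.8 -0.5 -0.4]
```

View pics/w3.png

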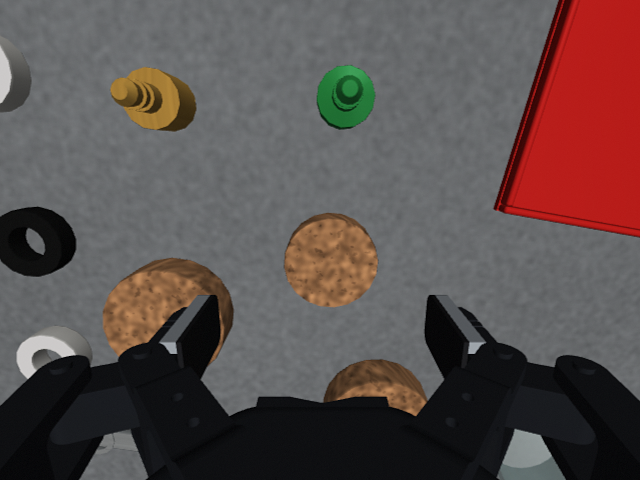

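Cork's top face is centred at (331.5,263.5), between the open fingers.

```bash
python3 - <<'E'
from h import *
c=cam("w3");print(c["position"],at(c,(331.5,263.5),.022),np.linalg.norm(at(c,(285,263),.022)-at(c,(378,263),.022)),np.linalg.norm(at(c,(331,220),.022)-at(c,(331,307),.022)))
print("brass collar",at(c,(162,98),.028)) ; print("midtip y at z .12",at(c,(321.5,297),.12))
E
```

```text
[0.60780626 0.0972636  0.24227245] [0.68565898 0.1037765  0.022     ] 0.06259684840447172 0.06206266102448325
brass collar [0.5826556  0.00486182 0.028     ]
midtip y at z .12 [0.66464913 0.09715971 0.12      ]
```

{"name": "carry_out", "arguments": {"rows": [[-0.15, 0.18, 0, 0, 0, 0, 1], [0, 0, 0.8, 0, 0, 0, 1], [0, 0, 0.8, 0, 0, 0, 1], [0, 0, 0.6, 0, 0, 0, 1], [0, 0, 0.35, 0, 0, 0, 1], [0, 0, 0, 0, 0, 0, 1], [0, 0, 0, 0, 0, 0, 1]]}}

```text
clock: 4.52
ee_pos: [0.6873, 0.1027, 0.0227]
tool_rot: [0.001, 0.0, 1.0, 0.0]
ft_force: [0.1, 0.7, -0.4]
grip_width: 1.0
grip_force: 0.0
```

{"name": "carry_out", "arguments": {"rows": [[0, 0, 0, 0, 0, 0, 0.6], [0, 0, 0, 0, 0, 0, 0.6], [0, 0, 0, 0, 0, 0, 0.6], [0, 0, 0, 0, 0, 0, 0.6], [0, 0, 0, 0, 0, 0, 0.6], [0, 0, 0, 0, 0, 0, 0.6]]}}

```text
clock: 5.02
ee_pos: [0.689, 0.1024, 0.025]
tool_rot: [0.003, 0.0, 1.0, 0.0]
ft_force: [0.0, 1.6, 6.5]
grip_width: 0.722
grip_force: 65.9
```

Gripped. I'll lift, carry it to the blue tray, and check there.

{"name": "carry_out", "arguments": {"rows": [[0, 0, -0.3, 0, 0, 0, 0.6], [0, 0, -0.8, 0, 0, 0, 0.6], [0, 0, -1, 0, 0, 0, 0.6], [0, 0, -1, 0, 0, 0, 0.6], [0, 0, -1, 0, 0, 0, 0.6], [0, 0, -0.8, 0, 0, 0, 0.6], [0, 0, 0, 0, 0, 0, 0.6]]}}

```text
clock: 5.6
ee_pos: [0.6912, 0.1026, 0.229]
tool_rot: [0.009, 0.0, 1.0, 0.001]
ft_force: [0.7, 0.5, 1.2]
grip_width: 0.723
grip_force: 65.3
```

{"name": "carry_out", "arguments": {"rows": [[0.4, -0.8, 0, 0, 0, 0, 0.6], [0.4, -0.8, 0, 0, 0, 0, 0.6], [0.4, -0.8, 0, 0, 0, 0, 0.6], [0.4, -0.8, 0, 0, 0, 0, 0.6], [0.4, -0.8, 0, 0, 0, 0, 0.6], [0.4, -0.8, 0, 0, 0, 0, 0.6], [0.4, -0.8, 0, 0, 0, 0, 0.6], [0.4, -0.8, 0, 0, 0, 0, 0.6]]}}

```text
clock: 6.27
ee_pos: [0.5565, -0.1551, 0.218]
tool_rot: [0.0, 0.0, 1.0, -0.0]
ft_force: [0.1, 0.8, -0.4]
grip_width: 0.724
grip_force: 65.3
```

{"name": "carry_out", "arguments": {"rows": [[0.4, -0.8, 0, 0, 0, 0, 0.6], [0.4, -0.8, 0, 0, 0, 0, 0.6], [0.4, -0.8, 0, 0, 0, 0, 0.6], [0.3, -0.8, 0, 0, 0, 0, 0.6], [0, 0, 1, 0, 0, 0, 0.6], [0, 0, 1, 0, 0, 0, 0.6], [0, 0, 0, 0, 0, 0, 0.6], [0, 0, 0, 0, 0, 0, 0.6]]}}

```text
clock: 6.93
ee_pos: [0.4952, -0.2803, 0.1352]
tool_rot: [-0.003, 0.001, 1.0, 0.002]
ft_force: [0.5, -0.5, -0.4]
grip_width: 0.723
grip_force: 65.4
```

```bash
python3 - <<'E'
from h import *
look("w4")
E
```

```text
6.9833 [ 0.4975 -0.2814  0.1377] quat [-5.e-04  3.e-04  1.e+00  3.e-04] [-0.5  0.1 -1. ]
```

View pics/w4.png

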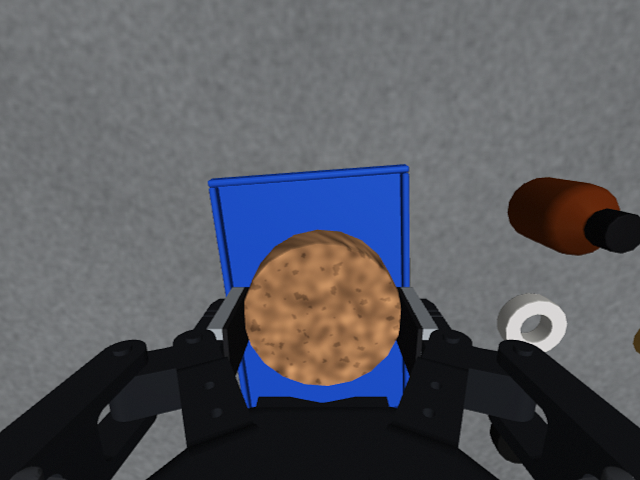

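The disc is held level with its top centre at (323,308). The tray's near corners are at (210,181) and (408,166).

```bash
python3 - <<'E'
from h import *
c=cam("w4");a=at(c,(210,181),.015);b=at(c,(408,166),.015);v=(b-a)[:2];print(a,b,np.linalg.norm(v),np.degrees(np.arctan2(*v[::-1]))-90)
n=v/np.linalg.norm(v);ux=np.array([n[1],-n[0]]);print("ctr",(a[:2]+b[:2])/2+.105*ux)
print("disc",[at(c,(323,308),z) for z in(.125,.13,.135)])
for z in(.125,.13,.135): print(z,np.linalg.norm(at(c,(245,308),z)-at(c,(401,308),z)))
E
```

```text
[ 0.45051571 -0.35657166  0.015     ] [ 0.44054645 -0.22025838  0.015     ] 0.1366773436083457 4.182876253265931
ctr [ 0.5502514  -0.28075631]
disc [array([ 0.49180948, -0.27925298,  0.125     ]), array([ 0.48929476, -0.2792863 ,  0.13      ]), array([ 0.48678004, -0.27931962,  0.135     ])]
0.125 0.06512576843256274
0.13 0.06265140258358584
0.135 0.06017703673460893
```

{"name": "carry_out", "arguments": {"rows": [[-0.13, -0.05, 0, 0, 0, 0, 0.6], [0, 0, 0.8, 0, 0, 0, 0.6], [0, 0, 0.8, 0, 0, 0, 0.6], [0, 0, 0.6, 0, 0, 0, 0.6], [0, 0, 0.4, 0, 0, 0, 0.6], [0, 0, 0, 0, 0, 0, 0.6], [0, 0, 0, 0, 0, 0, 0.6]]}}

```text
clock: 7.57
ee_pos: [0.5047, -0.2842, 0.0349]
tool_rot: [0.001, -0.0, 1.0, -0.001]
ft_force: [0.7, -0.4, 1.2]
grip_width: 0.724
grip_force: 65.4
```

```bash
python3 - <<'E'
from h import *
c=look("w5");o=arm.get_obs();print(o["ee_pos"],o["ft_force"])
d=snap("side","d5")
E
```

```text
7.6167 [ 0.5053 -0.2848  0.0358] quat [ 1.9e-03 -1.0e-04  1.0e+00 -1.3e-03] [-0.5 -0.1 -0.2]
[ 0.50534043 -0.28475664  0.0357731 ] [-0.4609823  -0.08978276 -0.19897831]
```

Lower the last few mm gently, watching the force.

{"name": "carry_out", "arguments": {"rows": [[0, 0, 0.1, 0, 0, 0, 0.6], [0, 0, 0, 0, 0, 0, 0.6], [0, 0, 0, 0, 0, 0, 0.6]]}}

```text
clock: 7.92
ee_pos: [0.5035, -0.2841, 0.0303]
tool_rot: [0.001, 0.0, 1.0, -0.0]
ft_force: [0.2, -0.3, 0.4]
grip_width: 0.725
grip_force: 65.4
```

{"name": "carry_out", "arguments": {"rows": [[0, 0, 0.05, 0, 0, 0, 0.6], [0, 0, 0, 0, 0, 0, 0.6], [0, 0, 0, 0, 0, 0, 0.6]]}}

```text
clock: 8.17
ee_pos: [0.5035, -0.2841, 0.0299]
tool_rot: [0.0, 0.0, 1.0, -0.0]
ft_force: [-3.8, 2.4, 13.3]
grip_width: 0.722
grip_force: 66.8
```

Contact. I'll release, rise and go to the brass connector.

{"name": "carry_out", "arguments": {"rows": [[0, 0, -0.03, 0, 0, 0, 0.85], [0, 0, 0, 0, 0, 0, 0.85], [0, 0, 0, 0, 0, 0, 0.9], [0, 0, -0.5, 0, 0, 0, 0.9], [0, 0, -1, 0, 0, 0, 1], [0, 0, -1, 0, 0, 0, 1], [0, 0, -1, 0, 0, 0, 1], [0, 0, -1, 0, 0, 0, 1]]}}

```text
clock: 8.83
ee_pos: [0.5023, -0.2834, 0.2096]
tool_rot: [-0.001, 0.0, 1.0, 0.0]
ft_force: [1.2, -0.3, -0.1]
grip_width: 0.999
grip_force: 0.0
```

{"name": "carry_out", "arguments": {"rows": [[-0.25, 0.88, 0, 0, 0, 0, 1], [-0.25, 0.88, 0, 0, 0, 0, 1], [-0.25, 0.88, 0, 0, 0, 0, 1], [-0.25, 0.88, 0, 0, 0, 0, 1], [-0.25, 0.88, 0, 0, 0, 0, 1], [-0.25, 0.88, 0, 0, 0, 0, 1], [-0.25, 0.88, 0, 0, 0, 0, 1], [-0.25, 0.88, 0, 0, 0, 0, 1]]}}

```text
clock: 9.5
ee_pos: [0.5831, -0.0004, 0.208]
tool_rot: [-0.0, 0.0, 1.0, -0.0]
ft_force: [0.0, 0.3, -0.5]
grip_width: 0.999
grip_force: 0.0
```

{"name": "carry_out", "arguments": {"rows": [[0, 0, 0.8, 0, 0, 0, 1], [0, 0, 0.8, 0, 0, 0, 1], [0, 0, 0.6, 0, 0, 0, 1], [0, 0, 0, 0, 0, 0, 1], [0, 0, 0, 0, 0, 0, 1]]}}

```text
clock: 9.92
ee_pos: [0.5814, -0.0019, 0.1186]
tool_rot: [-0.002, 0.0, 1.0, 0.0]
ft_force: [0.1, -0.7, 0.1]
grip_width: 1.0
grip_force: 0.0
```

```bash
python3 - <<'E'
from h import *
look("w6")
E
```

```text
9.9667 [ 0.5832 -0.0023  0.1206] quat [-2.e-04  4.e-04  1.e+00  0.e+00] [-0.3  0.3  1.1]
```

View pics/w6.png

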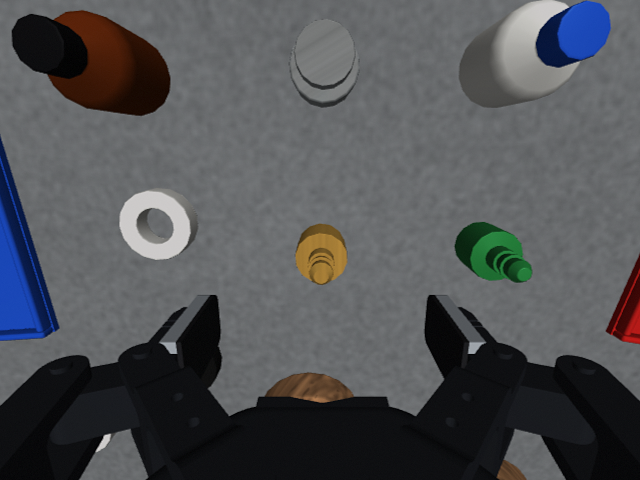

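Brass collar top is centred at (321.5,257), ring A's top at (155,224), the steel knob at (325,53).

```bash
python3 - <<'E'
from h import *
c=cam("w6");w=cam("w2")
print("collar",at(c,(321.5,257),.028),"tip",at(c,(320,274),.06),tri(c,(320,274),w,(371,317)))
print("ring",at(c,(155,224),.016),tri(c,(155,224),w,(288,289)));print("steel",at(c,(325,53),.054),tri(c,(325,53),w,(376,230)))
E
```

```text
collar [ 0.58237429 -0.00165475  0.028     ] tip [ 0.5816234  -0.00245671  0.06      ] (array([ 0.58297501, -0.00234293,  0.05609144]), np.float64(0.41702074550835316))
ring [ 0.56326132 -0.1120451   0.016     ] (array([ 0.56265364, -0.11171587,  0.01567969]), np.float64(1.5231868530800603))
steel [4.69542533e-01 1.74857704e-04 5.40000000e-02] (array([4.69186496e-01, 8.98145992e-05, 5.22789109e-02]), np.float64(0.20947980377794753))
```

{"name": "carry_out", "arguments": {"rows": [[0, 0, 0.8, 0, 0, 0, 1], [0, 0, 0.7, 0, 0, 0, 1], [0, 0, 0.5, 0, 0, 0, 1], [0, 0, 0.28, 0, 0, 0, 1], [0, 0, 0, 0, 0, 0, 0.6], [0, 0, 0, 0, 0, 0, 0.2], [0, 0, 0, 0, 0, 0, 0.2], [0, 0, 0, 0, 0, 0, 0.2]]}}

```text
clock: 10.63
ee_pos: [0.5851, -0.0024, 0.0315]
tool_rot: [0.002, 0.0, 1.0, -0.0]
ft_force: [0.1, 0.5, 0.6]
grip_width: 0.457
grip_force: 0.0
```

{"name": "carry_out", "arguments": {"rows": [[0, 0, 0, 0, 0, 0, 0.2], [0, 0, 0, 0, 0, 0, 0.2], [0, 0, 0, 0, 0, 0, 0.2], [0, 0, 0, 0, 0, 0, 0.2]]}}

```text
clock: 10.97
ee_pos: [0.5853, -0.0024, 0.0317]
tool_rot: [0.002, 0.0, 1.0, -0.0]
ft_force: [-0.4, -0.2, 7.2]
grip_width: 0.369
grip_force: 60.0
```

{"name": "carry_out", "arguments": {"rows": [[0, 0, -0.4, 0, 0, 0, 0.2], [0, 0, -0.8, 0, 0, 0, 0.2], [0, 0, -0.8, 0, 0, 0, 0.2], [0, 0, -0.8, 0, 0, 0, 0.2], [0, 0, -0.2, 0, 0, 0, 0.2], [-0.1, -0.7, 0, 0, 0, 0, 0.2], [-0.1, -0.7, 0, 0, 0, 0, 0.2], [-0.1, -0.7, 0, 0, 0, 0, 0.2]]}}

```text
clock: 11.63
ee_pos: [0.5948, -0.0865, 0.1493]
tool_rot: [0.0, -0.001, 1.0, -0.0]
ft_force: [0.6, -0.9, -1.5]
grip_width: 0.368
grip_force: 59.9
```

{"name": "carry_out", "arguments": {"rows": [[-0.1, -0.7, 0, 0, 0, 0, 0.2], [0, -0.7, 0, 0, 0, 0, 0.2], [0, -0.7, 0, 0, 0, 0, 0.2], [0, -0.7, 0, 0, 0, 0, 0.2], [0, -0.7, 0, 0, 0, 0, 0.2], [0, -0.7, 0, 0, 0, 0, 0.2], [0, -0.5, 0, 0, 0, 0, 0.2], [0, 0, 0, 0, 0, 0, 0.2]]}}

```text
clock: 12.3
ee_pos: [0.5983, -0.2785, 0.1486]
tool_rot: [0.0, 0.002, 1.0, -0.001]
ft_force: [-0.3, 0.7, -0.3]
grip_width: 0.368
grip_force: 59.9
```

```bash
python3 - <<'E'
from h import *
look("w7")
E
```

```text
12.35 [ 0.5982 -0.2762  0.1484] quat [-3.0e-04  1.9e-03  1.0e+00  1.0e-04] [ 0.4  1.2 -1.9]
```

View pics/w7.png

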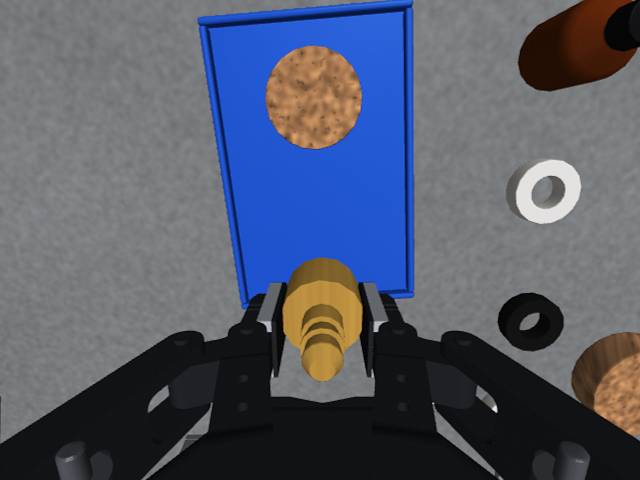

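The disc lies flat at (314,97). The tray corners are at (200,19), (411,4), (413,296), (244,306), and the brass is upright in the jaws.

```bash
python3 - <<'E'
from h import *
c=cam("w7")
q=np.array([at(c,p,.015)[:2] for p in [(200,19),(411,4),(413,296),(244,306)]]);ct=q.mean(0);v=q[3]-q[0]+q[2]-q[1];th=np.arctan2(v[1],v[0])
print(q.round(4).tolist(),ct,np.degrees(th),np.linalg.norm(np.roll(q,-1,0)-q,axis=1))
d=at(c,(314,97),.027);r=R.from_euler('z',-th).as_matrix()[:2,:2]
print("disc",d,"in tray",r@(d[:2]-ct),"tcp in tray",r@(np.array([.5982,-.2765])-ct),"target +.055",ct+r.T@[.055,0])
E
```

```text
[[0.4515, -0.3567], [0.4436, -0.2206], [0.6476, -0.2055], [0.656, -0.3416]] [ 0.54968996 -0.2810889 ] 4.217891787244317 [0.136357   0.20454483 0.13633116 0.20511438]
disc [ 0.50021709 -0.28301554  0.027     ] in tray [-0.04948058  0.00171729] tcp in tray [0.04871616 0.00100857] target +.055 [ 0.604541   -0.27704367]
```

{"name": "carry_out", "arguments": {"rows": [[-0.1, -0.02, 0.8, 0, 0, 0, 0.2], [0, 0, 0.8, 0, 0, 0, 0.2], [0, 0, 0.6, 0, 0, 0, 0.2], [0, 0, 0.4, 0, 0, 0, 0.2], [0, 0, 0.08, 0, 0, 0, 0.2], [0, 0, 0, 0, 0, 0, 0.2], [0, 0, 0, 0, 0, 0, 0.2]]}}

```text
clock: 12.93
ee_pos: [0.6034, -0.2745, 0.0426]
tool_rot: [0.0, 0.0, 1.0, -0.0]
ft_force: [0.4, -0.5, -1.5]
grip_width: 0.366
grip_force: 59.9
```

{"name": "carry_out", "arguments": {"rows": [[0, 0, 0.06, 0, 0, 0, 0.2], [0, 0, 0, 0, 0, 0, 0.2], [0, 0, 0, 0, 0, 0, 0.2]]}}

```text
clock: 13.18
ee_pos: [0.6038, -0.2754, 0.0411]
tool_rot: [0.001, 0.0, 1.0, -0.001]
ft_force: [0.3, 0.2, -1.8]
grip_width: 0.369
grip_force: 59.9
```

{"name": "carry_out", "arguments": {"rows": [[0, 0, 0.08, 0, 0, 0, 0.2], [0, 0, 0, 0, 0, 0, 0.2], [0, 0, 0, 0, 0, 0, 0.2]]}}

```text
clock: 13.43
ee_pos: [0.6031, -0.2751, 0.0368]
tool_rot: [0.0, 0.0, 1.0, -0.0]
ft_force: [-0.1, -0.7, -0.2]
grip_width: 0.369
grip_force: 60.0
```

{"name": "carry_out", "arguments": {"rows": [[0, 0, 0.04, 0, 0, 0, 0.2], [0, 0, 0, 0, 0, 0, 0.2], [0, 0, 0, 0, 0, 0, 0.2]]}}

```text
clock: 13.68
ee_pos: [0.6031, -0.2752, 0.0367]
tool_rot: [-0.0, 0.0, 1.0, 0.0]
ft_force: [-3.1, 1.0, 6.5]
grip_width: 0.368
grip_force: 60.8
```

{"name": "carry_out", "arguments": {"rows": [[0, 0, 0, 0, 0, 0, 0.55], [0, 0, 0, 0, 0, 0, 0.6], [0, 0, 0, 0, 0, 0, 0.6], [0, 0, -0.5, 0, 0, 0, 0.6], [0, 0, -0.9, 0, 0, 0, 0.7], [0, 0, -0.9, 0, 0, 0, 1], [0, 0, -0.9, 0, 0, 0, 1], [0, 0, -0.9, 0, 0, 0, 1]]}}

```text
clock: 14.35
ee_pos: [0.6026, -0.2748, 0.1999]
tool_rot: [-0.0, 0.0, 1.0, 0.0]
ft_force: [1.1, -1.2, 0.3]
grip_width: 1.002
grip_force: 0.0
```

{"name": "carry_out", "arguments": {"rows": [[0.66, 0.78, 0, 0, 0, 0, 1], [0.66, 0.78, 0, 0, 0, 0, 1], [0.66, 0.78, 0, 0, 0, 0, 1], [0.66, 0.78, 0, 0, 0, 0, 1], [0.66, 0.78, 0, 0, 0, 0, 1], [0, 0, 0.6, 0, 0, 0, 1], [0, 0, 0, 0, 0, 0, 1], [0, 0, 0, 0, 0, 0, 1]]}}

```text
clock: 15.02
ee_pos: [0.4703, -0.1186, 0.1743]
tool_rot: [-0.001, 0.0, 1.0, 0.0]
ft_force: [0.1, -0.6, 0.1]
grip_width: 0.999
grip_force: 0.0
```

```bash
python3 - <<'E'
from h import *
look("w8")
E
```

```text
15.0667 [ 0.4716 -0.1193  0.1751] quat [ 2.e-04  4.e-04  1.e+00 -2.e-04] [-0.   0.3  0.3]
```

View pics/w8.png

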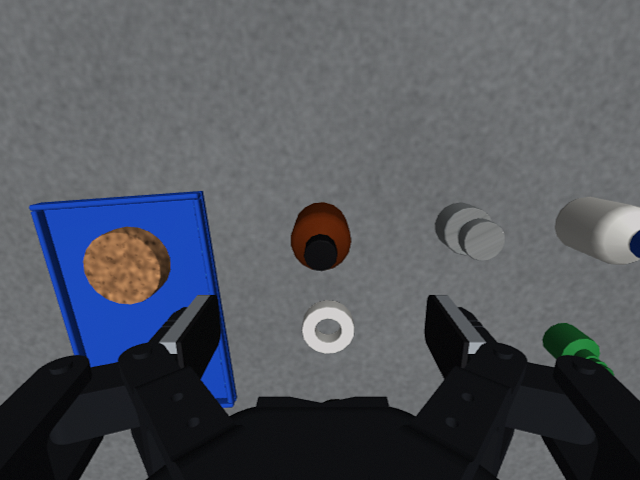

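Bottle cap top is at (320,253), the disc top at about (124,269). Computing the offsets.

```bash
python3 - <<'E'
from h import *
c=cam("w8");w=cam("w2");v=cam("w6")
print(at(c,(320,253),.08),tri(c,(320,253),w,(274,237)),tri(c,(320,253),v,(38,43)),"disc",at(c,(124,269),.027))
print("steel",at(c,(484,240),.054),"ring",at(c,(328,329),.016))
b=blob(c,(0,150,40),(12,255,160),(270,190,370,280));print(cv2.boundingRect(b))
x,y,ww,hh=cv2.boundingRect(b)
for z in(.02,.045,.05):print(z,at(c,(x,240),z)[1],at(c,(x+ww,240),z)[1])
E
```

```text
[ 0.47004568 -0.11920235  0.08      ] (array([ 0.4714549 , -0.11920901,  0.07547736]), np.float64(0.11663613999196777)) (array([ 0.47093607, -0.11951616,  0.07857622]), np.float64(1.0182000640455626)) disc [ 0.5010724  -0.28124332  0.027     ]
steel [ 4.68605206e-01 -4.13376275e-04  5.40000000e-02] ring [ 0.56302061 -0.11244485  0.016     ]
(291, 203, 60, 65)
0.02 -0.14350293073150844 -0.09388364873325361
0.045 -0.14118682921918543 -0.09607199750583083
0.05 -0.14072360891672084 -0.09650966726034628
```

{"name": "carry_out", "arguments": {"rows": [[0, 0, 0.8, 0, 0, 0, 1], [0, 0, 0.8, 0, 0, 0, 1], [0, 0, 0.7, 0, 0, 0, 1], [0, 0, 0.6, 0, 0, 0, 1], [0, 0, 0.45, 0, 0, 0, 1], [0, 0, 0, 0, 0, 0, 1], [0, 0, 0, 0, 0, 0, 0.7], [0, 0, 0, 0, 0, 0, 0.4]]}}

```text
clock: 15.73
ee_pos: [0.473, -0.12, 0.042]
tool_rot: [0.001, 0.001, 1.0, -0.0]
ft_force: [0.1, 1.1, 0.2]
grip_width: 0.753
grip_force: 0.0
```

{"name": "carry_out", "arguments": {"rows": [[0, 0, 0, 0, 0, 0, 0.4], [0, 0, 0, 0, 0, 0, 0.4], [0, 0, 0, 0, 0, 0, 0.4], [0, 0, 0, 0, 0, 0, 0.4], [0, 0, 0, 0, 0, 0, 0.4]]}}

```text
clock: 16.15
ee_pos: [0.4733, -0.1198, 0.043]
tool_rot: [0.002, 0.0, 1.0, -0.001]
ft_force: [-0.6, -0.5, 5.5]
grip_width: 0.519
grip_force: 61.7
```

{"name": "carry_out", "arguments": {"rows": [[0, 0, -0.2, 0, 0, 0, 0.4], [0, 0, -0.5, 0, 0, 0, 0.4], [0, 0, -0.5, 0, 0, 0, 0.4], [0, 0, -0.5, 0, 0, 0, 0.4], [0, 0, -0.3, 0, 0, 0, 0.4], [-0.12, -0.5, 0, 0, 0, 0, 0.4], [-0.12, -0.6, 0, 0, 0, 0, 0.4], [-0.12, -0.7, 0, 0, 0, 0, 0.4]]}}

```text
clock: 16.82
ee_pos: [0.4852, -0.1906, 0.1218]
tool_rot: [0.0, -0.001, 1.0, 0.0]
ft_force: [0.4, 0.2, -1.8]
grip_width: 0.517
grip_force: 61.5
```

{"name": "carry_out", "arguments": {"rows": [[-0.12, -0.7, 0, 0, 0, 0, 0.4], [-0.12, -0.7, 0, 0, 0, 0, 0.4], [-0.1, -0.5, 0, 0, 0, 0, 0.4], [-0.05, -0.4, 0, 0, 0, 0, 0.4], [0, 0, 0, 0, 0, 0, 0.4], [0, 0, 0, 0, 0, 0, 0.4], [0, 0, 0, 0, 0, 0, 0.4]]}}

```text
clock: 17.4
ee_pos: [0.5001, -0.2817, 0.1205]
tool_rot: [-0.001, 0.0, 1.0, 0.001]
ft_force: [0.0, -0.1, -1.7]
grip_width: 0.521
grip_force: 61.5
```

```bash
python3 - <<'E'
from h import *
c=look("w9");s=snap("scene","s9");d=snap("side","d9")
im=np.vstack([cv2.resize(c["color"][180:480,120:520],(400,300)),np.zeros((0,400,3),np.uint8)])
a=cv2.resize(s["color"][100:250,160:360],(400,300));b=cv2.resize(d["color"][90:240,310:510],(400,300))
cv2.imwrite("pics/m9.png",np.vstack([np.hstack([im,a]),np.hstack([b,np.zeros_like(b)])]))
E
```

```text
17.45 [ 0.5002 -0.2814  0.1205] quat [-8.e-04 -0.e+00  1.e+00  7.e-04] [-0.2  0.6 -1.3]
```

View pics/m9.png

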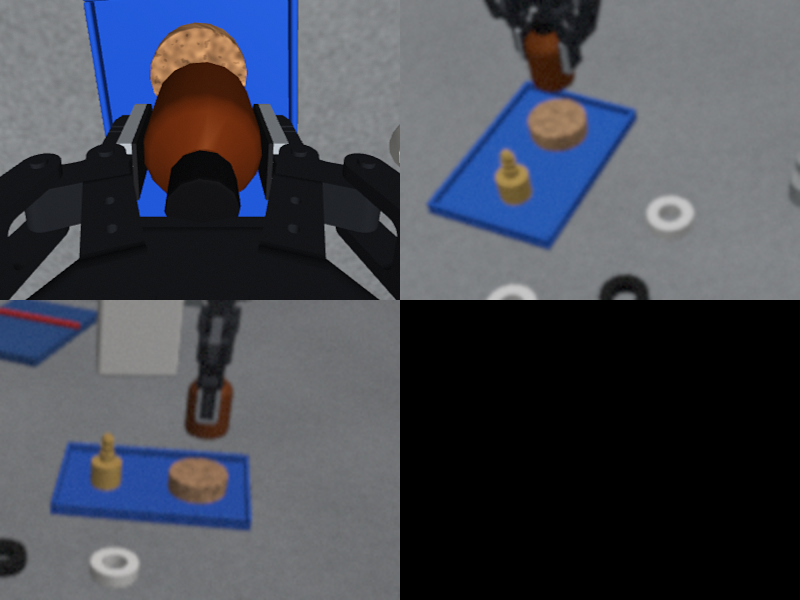

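The brass stands and the disc lies flat. The bottle hangs upright above the disc. Checking its offset in both fixed views.

```bash
python3 - <<'E'
from h import *
s=cam("s9");d=cam("d9");c=cam("w9")
print("side bottle",at(d,(413.5,154),.0785),"disc",at(d,(409,175),.027))
print("scene bottle",at(s,(236,140),.0785),"disc",at(s,(238.5,160),.027))
print("wrist disc (edges 151..247, top 24)",at(c,(319,204),.027), at(c,(271,254),.027),at(c,(367,254),.027))
E
```

```text
side bottle [ 0.49978544 -0.28210143  0.0785    ] disc [ 0.50380599 -0.2834015   0.027     ]
scene bottle [ 0.50316179 -0.2813301   0.0785    ] disc [ 0.50754475 -0.28101392  0.027     ]
wrist disc (edges 151..247, top 24) [ 0.46741657 -0.28280582  0.027     ] [ 0.50029858 -0.31419017  0.027     ] [ 0.50037524 -0.25160173  0.027     ]
```

{"name": "carry_out", "arguments": {"rows": [[-0.07, -0.03, 0, 0, 0, 0, 0.4], [0, 0, 0.4, 0, 0, 0, 0.4], [0, 0, 0.4, 0, 0, 0, 0.4], [0, 0, 0.25, 0, 0, 0, 0.4], [0, 0, 0.1, 0, 0, 0, 0.4], [0, 0, 0, 0, 0, 0, 0.4], [0, 0, 0, 0, 0, 0, 0.4]]}}

```text
clock: 18.13
ee_pos: [0.5039, -0.284, 0.0749]
tool_rot: [-0.0, 0.0, 1.0, 0.0]
ft_force: [-0.5, 0.2, -1.1]
grip_width: 0.516
grip_force: 61.5
```

{"name": "carry_out", "arguments": {"rows": [[0, 0, 0.06, 0, 0, 0, 0.4], [0, 0, 0, 0, 0, 0, 0.4], [0, 0, 0, 0, 0, 0, 0.4]]}}

```text
clock: 18.38
ee_pos: [0.5041, -0.2844, 0.0731]
tool_rot: [0.0, 0.0, 1.0, -0.0]
ft_force: [-0.4, -0.2, -1.8]
grip_width: 0.514
grip_force: 61.5
```

{"name": "carry_out", "arguments": {"rows": [[0, 0, 0.04, 0, 0, 0, 0.4], [0, 0, 0, 0, 0, 0, 0.4], [0, 0, 0, 0, 0, 0, 0.4]]}}

```text
clock: 18.63
ee_pos: [0.5037, -0.2842, 0.071]
tool_rot: [0.0, 0.0, 1.0, -0.0]
ft_force: [0.2, -0.7, -2.0]
grip_width: 0.517
grip_force: 61.5
```

{"name": "carry_out", "arguments": {"rows": [[0, 0, 0.04, 0, 0, 0, 0.4], [0, 0, 0, 0, 0, 0, 0.4], [0, 0, 0, 0, 0, 0, 0.4]]}}

```text
clock: 18.88
ee_pos: [0.5039, -0.2843, 0.0701]
tool_rot: [0.0, 0.0, 1.0, -0.0]
ft_force: [-1.8, 0.7, 4.2]
grip_width: 0.515
grip_force: 62.0
```

{"name": "carry_out", "arguments": {"rows": [[0, 0, 0, 0, 0, 0, 0.6], [0, 0, 0, 0, 0, 0, 0.75], [0, 0, 0, 0, 0, 0, 0.8], [0, 0, -0.3, 0, 0, 0, 0.8], [0, 0, -0.7, 0, 0, 0, 0.8], [0, 0, -1, 0, 0, 0, 0.9], [0, 0, -1, 0, 0, 0, 1], [0, 0, -1, 0, 0, 0, 1]]}}

```text
clock: 19.55
ee_pos: [0.5033, -0.2839, 0.2313]
tool_rot: [-0.0, 0.0, 1.0, 0.0]
ft_force: [0.7, -0.8, -0.9]
grip_width: 0.999
grip_force: 0.0
```

{"name": "carry_out", "arguments": {"rows": [[0.1, 0.88, 0, 0, 0, 0, 1], [0.1, 0.88, 0, 0, 0, 0, 1], [0.1, 0.88, 0, 0, 0, 0, 1], [0.1, 0.88, 0, 0, 0, 0, 1], [0.1, 0.88, 0, 0, 0, 0, 1], [0.1, 0.88, 0, 0, 0, 0, 1], [0.1, 0.88, 0, 0, 0, 0, 1], [0.1, 0.88, 0, 0, 0, 0, 1]]}}

```text
clock: 20.22
ee_pos: [0.4715, -0.0009, 0.2302]
tool_rot: [0.001, 0.001, 1.0, -0.0]
ft_force: [0.9, -0.3, -0.5]
grip_width: 1.0
grip_force: 0.0
```

{"name": "carry_out", "arguments": {"rows": [[0, 0, 0.8, 0, 0, 0, 1], [0, 0, 0.8, 0, 0, 0, 1], [0, 0, 0.6, 0, 0, 0, 1], [0, 0, 0, 0, 0, 0, 1], [0, 0, 0, 0, 0, 0, 1]]}}

```text
clock: 20.63
ee_pos: [0.4708, -0.0023, 0.1408]
tool_rot: [-0.001, 0.0, 1.0, 0.0]
ft_force: [-0.2, -0.5, 0.9]
grip_width: 1.0
grip_force: 0.0
```

```bash
python3 - <<'E'
from h import *
c=look("wa");s=snap("scene","sa");d=snap("side","da")
a=cv2.resize(s["color"][100:250,160:360],(400,300),interpolation=2);b=cv2.resize(d["color"][90:240,310:510],(400,300),interpolation=2)
im=c["color"][0:300,120:520]
cv2.imwrite("pics/ma.png",np.vstack([np.hstack([im,a]),np.hstack([b,np.zeros_like(b)])]))
E
```

```text
20.6833 [ 0.4725 -0.0026  0.1422] quat [ 4.e-04  4.e-04  1.e+00 -0.e+00] [0.6 0.6 0.1]
```

View pics/ma.png

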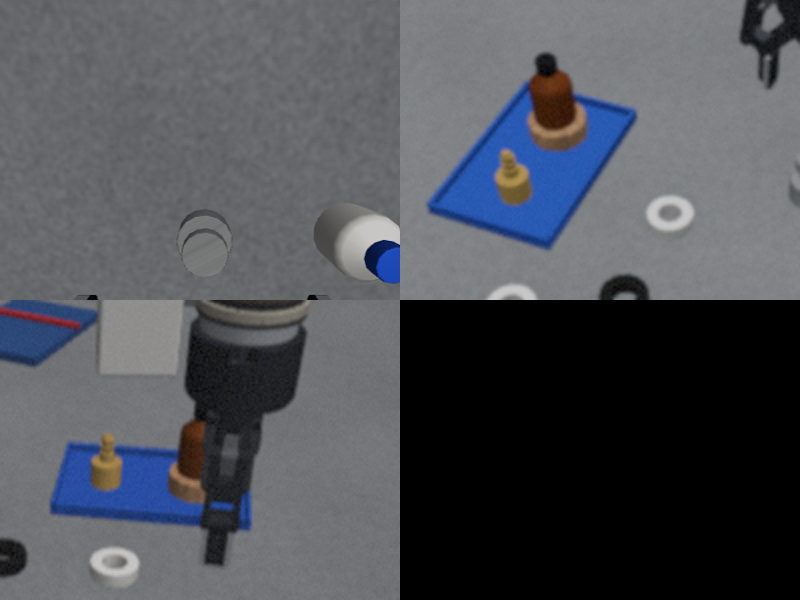

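The bottle stands on the disc and the tray looks right; I'll measure centring later once the view is clear. The steel knob is at (325,254) in the wrist view, so a small y correction, then grasp.

{"name": "carry_out", "arguments": {"rows": [[0, 0.06, 0, 0, 0, 0, 1], [0, 0, 0.8, 0, 0, 0, 1], [0, 0, 0.8, 0, 0, 0, 1], [0, 0, 0.7, 0, 0, 0, 1], [0, 0, 0.5, 0, 0, 0, 1], [0, 0, 0, 0, 0, 0, 1], [0, 0, 0, 0, 0, 0, 0.6], [0, 0, 0, 0, 0, 0, 0.3]]}}

```text
clock: 21.45
ee_pos: [0.4737, -0.0003, 0.0309]
tool_rot: [0.002, 0.0, 1.0, -0.0]
ft_force: [-0.2, 0.9, 1.0]
grip_width: 0.751
grip_force: 0.0
```

{"name": "carry_out", "arguments": {"rows": [[0, 0, 0, 0, 0, 0, 0.3], [0, 0, 0, 0, 0, 0, 0.3], [0, 0, 0, 0, 0, 0, 0.3], [0, 0, 0, 0, 0, 0, 0.3], [0, 0, 0, 0, 0, 0, 0.3]]}}

```text
clock: 21.87
ee_pos: [0.4739, -0.0004, 0.0316]
tool_rot: [0.002, 0.0, 1.0, -0.0]
ft_force: [-1.1, 0.3, 7.3]
grip_width: 0.443
grip_force: 59.7
```

```bash
python3 - <<'E'
from h import *
c=cam("wa");print("steel",at(c,(325,254),.054))
s=cam("sa");b=blob(s,(0,0,0),(12,255,75),(210,115,260,175))
hsv=cv2.cvtColor(s["color"],cv2.COLOR_BGR2HSV)
for v in range(124,172,3): print(v,[tuple(int(t) for t in hsv[v,u]) for u in (230,236,240)])
E
```

```text
steel [4.68779059e-01 2.15208888e-04 5.40000000e-02]
124 [(90, 10, 133), (108, 10, 131), (105, 12, 133)]
127 [(102, 20, 63), (102, 15, 86), (105, 12, 132)]
130 [(130, 73, 21), (100, 27, 28), (110, 12, 131)]
133 [(138, 80, 16), (15, 27, 19), (114, 10, 129)]
136 [(15, 26, 20), (178, 142, 27), (9, 155, 102)]
139 [(11, 203, 89), (11, 206, 98), (11, 196, 103)]
142 [(10, 198, 94), (11, 205, 102), (12, 215, 96)]
145 [(12, 189, 93), (11, 212, 95), (11, 205, 87)]
148 [(12, 240, 68), (10, 183, 74), (12, 238, 59)]
151 [(11, 193, 66), (9, 179, 64), (8, 241, 56)]
154 [(9, 186, 67), (13, 226, 61), (14, 241, 54)]
157 [(11, 188, 61), (12, 228, 57), (10, 201, 57)]
160 [(12, 239, 62), (12, 242, 59), (8, 173, 59)]
163 [(13, 124, 128), (10, 194, 63), (13, 188, 68)]
166 [(15, 105, 158), (15, 104, 159), (15, 107, 157)]
169 [(14, 105, 117), (14, 107, 117), (14, 110, 100)]
```

Steel is gripped. Lift well over the white bottle and carry it to the red tray.

{"name": "carry_out", "arguments": {"rows": [[0, 0, -0.3, 0, 0, 0, 0.3], [0, 0, -0.7, 0, 0, 0, 0.3], [0, 0, -1, 0, 0, 0, 0.3], [0, 0, -1, 0, 0, 0, 0.3], [0, 0, -1, 0, 0, 0, 0.3], [0, 0, 0, 0, 0, 0, 0.3], [0, 0, 0, 0, 0, 0, 0.3]]}}

```text
clock: 22.45
ee_pos: [0.4746, -0.0003, 0.1933]
tool_rot: [0.005, 0.0, 1.0, -0.0]
ft_force: [-0.5, -0.1, -2.6]
grip_width: 0.436
grip_force: 61.0
```

{"name": "carry_out", "arguments": {"rows": [[-0.13, 0.86, 0, 0, 0, 0, 0.3], [-0.13, 0.86, 0, 0, 0, 0, 0.3], [-0.13, 0.86, 0, 0, 0, 0, 0.3], [-0.13, 0.86, 0, 0, 0, 0, 0.3], [-0.13, 0.86, 0, 0, 0, 0, 0.3], [-0.13, 0.86, 0, 0, 0, 0, 0.3], [-0.13, 0.86, 0, 0, 0, 0, 0.3], [-0.13, 0.86, 0, 0, 0, 0, 0.3]]}}

```text
clock: 23.12
ee_pos: [0.5118, 0.276, 0.1867]
tool_rot: [-0.002, 0.0, 1.0, -0.001]
ft_force: [0.1, -0.3, -1.4]
grip_width: 0.439
grip_force: 61.0
```

{"name": "carry_out", "arguments": {"rows": [[0, 0.86, 0, 0, 0, 0, 0.3], [0, 0, 0.9, 0, 0, 0, 0.3], [0, 0, 0.9, 0, 0, 0, 0.3], [0, 0, 0, 0, 0, 0, 0.3], [0, 0, 0, 0, 0, 0, 0.3]]}}

```text
clock: 23.53
ee_pos: [0.5095, 0.3076, 0.1126]
tool_rot: [-0.005, 0.0, 1.0, -0.003]
ft_force: [0.3, -0.5, -1.3]
grip_width: 0.439
grip_force: 61.2
```

```bash
python3 - <<'E'
from h import *
c=look("wb")
b=blob(c,(0,150,60),(8,255,255),(0,0,640,330))
b2=cv2.convexHull(b);ap=cv2.approxPolyDP(b2,6,True)[:,0];print(ap.tolist(),[at(c,p,.015)[:2].round(4).tolist() for p in ap])
E
```

```text
23.5833 [0.5121 0.3085 0.1154] quat [-2.1e-03  4.0e-04  1.0e+00 -1.1e-03] [ 0.2  0.1 -0.3]
[[237, 155], [452, 192], [418, 324], [218, 329]] [[0.4463, 0.2553], [0.4691, 0.3898], [0.5617, 0.3751], [0.566, 0.2341]]
```

{"name": "carry_out", "arguments": {"rows": [[-0.12, 0.1, 0, 0, 0, 0, 0.3], [0, 0, 0.7, 0, 0, 0, 0.3], [0, 0, 0.6, 0, 0, 0, 0.3], [0, 0, 0.4, 0, 0, 0, 0.3], [0, 0, 0.18, 0, 0, 0, 0.3], [0, 0, 0, 0, 0, 0, 0.3], [0, 0, 0, 0, 0, 0, 0.3]]}}

```text
clock: 24.17
ee_pos: [0.5202, 0.314, 0.0438]
tool_rot: [0.001, 0.001, 1.0, 0.001]
ft_force: [0.5, -0.1, -0.9]
grip_width: 0.44
grip_force: 61.1
```

{"name": "carry_out", "arguments": {"rows": [[0, 0, 0.05, 0, 0, 0, 0.3], [0, 0, 0, 0, 0, 0, 0.3], [0, 0, 0, 0, 0, 0, 0.3]]}}

```text
clock: 24.42
ee_pos: [0.5195, 0.3139, 0.0414]
tool_rot: [0.001, 0.0, 1.0, 0.001]
ft_force: [-0.1, -0.1, -1.7]
grip_width: 0.44
grip_force: 61.2
```

{"name": "carry_out", "arguments": {"rows": [[0, 0, 0.07, 0, 0, 0, 0.3], [0, 0, 0, 0, 0, 0, 0.3], [0, 0, 0, 0, 0, 0, 0.3]]}}

```text
clock: 24.67
ee_pos: [0.5183, 0.3134, 0.0372]
tool_rot: [-0.0, 0.0, 1.0, -0.0]
ft_force: [-0.1, 0.5, -2.1]
grip_width: 0.438
grip_force: 61.2
```

{"name": "carry_out", "arguments": {"rows": [[0, 0, 0.05, 0, 0, 0, 0.3], [0, 0, 0, 0, 0, 0, 0.3], [0, 0, 0, 0, 0, 0, 0.3]]}}

```text
clock: 24.92
ee_pos: [0.5186, 0.3136, 0.0367]
tool_rot: [-0.0, 0.0, 1.0, -0.0]
ft_force: [-2.9, -0.4, 6.5]
grip_width: 0.441
grip_force: 62.0
```

{"name": "carry_out", "arguments": {"rows": [[0, 0, 0, 0, 0, 0, 0.65], [0, 0, 0, 0, 0, 0, 0.7], [0, 0, 0, 0, 0, 0, 0.7], [0, 0, -0.3, 0, 0, 0, 0.7], [0, 0, -0.8, 0, 0, 0, 0.7], [0, 0, -1, 0, 0, 0, 1], [0, 0, -1, 0, 0, 0, 1], [0, 0, -1, 0, 0, 0, 1]]}}

```text
clock: 25.58
ee_pos: [0.5182, 0.3133, 0.2014]
tool_rot: [-0.0, 0.0, 1.0, -0.0]
ft_force: [0.2, 0.6, -0.3]
grip_width: 0.996
grip_force: 0.0
```

{"name": "carry_out", "arguments": {"rows": [[-0.1, -0.88, 0, 0, 0, 0, 1], [-0.1, -0.88, 0, 0, 0, 0, 1], [-0.1, -0.88, 0, 0, 0, 0, 1], [-0.1, -0.88, 0, 0, 0, 0, 1], [-0.1, -0.88, 0, 0, 0, 0, 1], [-0.1, -0.88, 0, 0, 0, 0, 1], [-0.1, -0.88, 0, 0, 0, 0, 1], [-0.1, -0.88, 0, 0, 0, 0, 1]]}}

```text
clock: 26.25
ee_pos: [0.5504, 0.0302, 0.2003]
tool_rot: [0.001, 0.0, 1.0, -0.0]
ft_force: [0.1, 0.4, -0.8]
grip_width: 0.999
grip_force: 0.0
```

{"name": "carry_out", "arguments": {"rows": [[-0.1, -0.88, 0, 0, 0, 0, 1], [-0.1, -0.88, 0, 0, 0, 0, 1], [-0.1, -0.88, 0, 0, 0, 0, 1], [0, -0.9, 0, 0, 0, 0, 1], [0, 0, 0.9, 0, 0, 0, 1], [0, 0, 0.9, 0, 0, 0, 1], [0, 0, 0, 0, 0, 0, 1], [0, 0, 0, 0, 0, 0, 1]]}}

```text
clock: 26.92
ee_pos: [0.56, -0.1094, 0.1256]
tool_rot: [-0.003, 0.001, 1.0, 0.001]
ft_force: [0.7, -0.1, -0.1]
grip_width: 1.002
grip_force: 0.0
```

```bash
python3 - <<'E'
from h import *
c=look("wc")
b=blob(c,(0,0,170),(180,60,255),(225,150,425,400));print(cv2.boundingRect(b),cv2.contourArea(b))
(x,y),_,_=cv2.fitEllipse(b);print(x,y,at(c,(x,y),.016))
E
```

```text
26.9667 [ 0.5621 -0.1096  0.1278] quat [-4.e-04  2.e-04  1.e+00  1.e-04] [ 0.2 -0.1  0.9]
(283, 221, 67, 64) 3226.5
316.2731018066406 252.40765380859375 [ 0.5638609  -0.11257448  0.016     ]
```

{"name": "carry_out", "arguments": {"rows": [[-0.07, -0.07, 0, 0, 0, 0, 1], [0, 0, 0.8, 0, 0, 0, 1], [0, 0, 0.8, 0, 0, 0, 1], [0, 0, 0.6, 0, 0, 0, 1], [0, 0, 0.33, 0, 0, 0, 1], [0, 0, 0, 0, 0, 0, 1], [0, 0, 0, 0, 0, 0, 0.7], [0, 0, 0, 0, 0, 0, 0.4]]}}

```text
clock: 27.63
ee_pos: [0.5673, -0.113, 0.0284]
tool_rot: [0.002, 0.0, 1.0, -0.001]
ft_force: [0.9, -0.1, -0.2]
grip_width: 0.751
grip_force: 0.0
```

{"name": "carry_out", "arguments": {"rows": [[0, 0, 0, 0, 0, 0, 0.4], [0, 0, 0, 0, 0, 0, 0.4], [0, 0, 0, 0, 0, 0, 0.4], [0, 0, 0, 0, 0, 0, 0.4], [0, 0, 0, 0, 0, 0, 0.4]]}}

```text
clock: 28.05
ee_pos: [0.5673, -0.1132, 0.0292]
tool_rot: [0.002, 0.0, 1.0, -0.001]
ft_force: [-1.9, 0.8, 8.5]
grip_width: 0.526
grip_force: 60.0
```

{"name": "carry_out", "arguments": {"rows": [[0, 0, -0.3, 0, 0, 0, 0.4], [0, 0, -1, 0, 0, 0, 0.4], [0, 0, -1, 0, 0, 0, 0.4], [0, 0, -1, 0, 0, 0, 0.4], [0, 0, -0.8, 0, 0, 0, 0.4], [0, 0, 0, 0, 0, 0, 0.4], [-0.08, 0.85, 0, 0, 0, 0, 0.4], [-0.08, 0.85, 0, 0, 0, 0, 0.4]]}}

```text
clock: 28.72
ee_pos: [0.5723, -0.0455, 0.1926]
tool_rot: [0.002, 0.002, 1.0, -0.0]
ft_force: [-0.5, 1.1, -0.8]
grip_width: 0.527
grip_force: 61.5
```

{"name": "carry_out", "arguments": {"rows": [[-0.08, 0.85, 0, 0, 0, 0, 0.4], [-0.08, 0.85, 0, 0, 0, 0, 0.4], [-0.08, 0.85, 0, 0, 0, 0, 0.4], [-0.08, 0.85, 0, 0, 0, 0, 0.4], [-0.08, 0.85, 0, 0, 0, 0, 0.4], [-0.08, 0.85, 0, 0, 0, 0, 0.4], [-0.08, 0.85, 0, 0, 0, 0, 0.4], [-0.08, 0.85, 0, 0, 0, 0, 0.4]]}}

```text
clock: 29.38
ee_pos: [0.597, 0.229, 0.1909]
tool_rot: [0.0, 0.0, 1.0, 0.0]
ft_force: [0.5, -0.2, -0.5]
grip_width: 0.519
grip_force: 61.5
```

{"name": "carry_out", "arguments": {"rows": [[-0.08, 0.85, 0, 0, 0, 0, 0.4], [-0.1, 0.85, 0, 0, 0, 0, 0.4], [0, 0, 0.9, 0, 0, 0, 0.4], [0, 0, 0.9, 0, 0, 0, 0.4], [0, 0, 0, 0, 0, 0, 0.4], [0, 0, 0, 0, 0, 0, 0.4]]}}

```text
clock: 29.88
ee_pos: [0.6017, 0.2944, 0.1155]
tool_rot: [-0.003, 0.0, 1.0, -0.001]
ft_force: [0.2, 0.4, -0.1]
grip_width: 0.524
grip_force: 61.6
```

```bash
python3 - <<'E'
from h import *
c=look("wd")
b=blob(c,(0,150,60),(8,255,255),(0,0,640,330))
ap=cv2.approxPolyDP(cv2.convexHull(b),6,True)[:,0];print(ap.tolist(),[at(c,p,.015)[:2].round(4).tolist() for p in ap])
E
```

```text
29.9333 [0.6041 0.295  0.1182] quat [-6.e-04  4.e-04  1.e+00 -3.e-04] [-0.2  0.6  0.7]
[[490, 30], [416, 308], [217, 318], [248, 0], [341, 0]] [[0.4698, 0.3905], [0.6435, 0.3608], [0.6515, 0.2201], [0.4547, 0.2534], [0.4548, 0.3054]]
```

{"name": "carry_out", "arguments": {"rows": [[0, 0.05, 0.8, 0, 0, 0, 0.4], [0, 0, 0.6, 0, 0, 0, 0.4], [0, 0, 0.4, 0, 0, 0, 0.4], [0, 0, 0.2, 0, 0, 0, 0.4], [0, 0, 0, 0, 0, 0, 0.4], [0, 0, 0, 0, 0, 0, 0.4]]}}

```text
clock: 30.43
ee_pos: [0.6056, 0.2975, 0.0394]
tool_rot: [0.001, 0.001, 1.0, 0.0]
ft_force: [-0.8, 0.9, -0.8]
grip_width: 0.524
grip_force: 61.6
```

{"name": "carry_out", "arguments": {"rows": [[0, 0, 0.07, 0, 0, 0, 0.4], [0, 0, 0, 0, 0, 0, 0.4], [0, 0, 0, 0, 0, 0, 0.4]]}}

```text
clock: 30.68
ee_pos: [0.6054, 0.2978, 0.0366]
tool_rot: [0.001, 0.0, 1.0, 0.0]
ft_force: [0.3, 0.3, -0.5]
grip_width: 0.523
grip_force: 61.6
```

{"name": "carry_out", "arguments": {"rows": [[0, 0, 0.06, 0, 0, 0, 0.4], [0, 0, 0, 0, 0, 0, 0.4], [0, 0, 0, 0, 0, 0, 0.4]]}}

```text
clock: 30.93
ee_pos: [0.6055, 0.2979, 0.0343]
tool_rot: [0.001, 0.0, 1.0, 0.0]
ft_force: [-0.2, -0.1, 4.4]
grip_width: 0.526
grip_force: 62.3
```

{"name": "carry_out", "arguments": {"rows": [[0, 0, 0.03, 0, 0, 0, 0.4], [0, 0, 0, 0, 0, 0, 0.4], [0, 0, 0, 0, 0, 0, 0.4]]}}

```text
clock: 31.18
ee_pos: [0.6056, 0.2979, 0.0342]
tool_rot: [0.001, 0.0, 1.0, 0.0]
ft_force: [-2.6, -1.2, 11.6]
grip_width: 0.524
grip_force: 62.9
```

{"name": "carry_out", "arguments": {"rows": [[0, 0, -0.02, 0, 0, 0, 0.65], [0, 0, 0, 0, 0, 0, 0.75], [0, 0, 0, 0, 0, 0, 0.8], [0, 0, -0.3, 0, 0, 0, 0.8], [0, 0, -0.9, 0, 0, 0, 0.8], [0, 0, -1, 0, 0, 0, 1], [0, 0, -1, 0, 0, 0, 1], [0, 0, -1, 0, 0, 0, 1]]}}

```text
clock: 31.85
ee_pos: [0.604, 0.2972, 0.2022]
tool_rot: [-0.0, 0.0, 1.0, -0.0]
ft_force: [0.3, -0.1, 0.0]
grip_width: 1.0
grip_force: 0.0
```

{"name": "carry_out", "arguments": {"rows": [[0.9, 0, -0.4, 0, 0, 0, 1], [0.9, 0, -0.4, 0, 0, 0, 1], [0.9, 0, -0.4, 0, 0, 0, 1], [0.9, 0, -0.4, 0, 0, 0, 1], [0.9, 0, -0.4, 0, 0, 0, 1], [0.9, 0, 0, 0, 0, 0, 1], [0, 0, 0, 0, 0, 0, 1], [0, 0, 0, 0, 0, 0, 1]]}}

```text
clock: 32.52
ee_pos: [0.3869, 0.2975, 0.2812]
tool_rot: [0.0, -0.001, 1.0, 0.0]
ft_force: [0.6, -0.1, -0.7]
grip_width: 0.996
grip_force: 0.0
```

```bash
python3 - <<'E'
from h import *
c=look("we");s=snap("scene","se");d=snap("side","de")
a=cv2.resize(s["color"][115:225,170:290],(480,440),interpolation=2)[:300,:400]
a=cv2.resize(s["color"][125:200,195:295],(400,300),interpolation=2)
b=cv2.resize(d["color"][130:205,350:450],(400,300),interpolation=2)
e=cv2.resize(s["color"][210:360,420:620],(400,300),interpolation=2)
cv2.imwrite("pics/me.png",np.vstack([np.hstack([a,b]),np.hstack([e,cv2.resize(c["color"],(400,300))])]))
E
```

```text
32.5667 [0.3883 0.2977 0.2812] quat [ 8.e-04 -2.e-04  1.e+00  3.e-04] [ 0.5 -0.8 -1.5]
```

View pics/me.png

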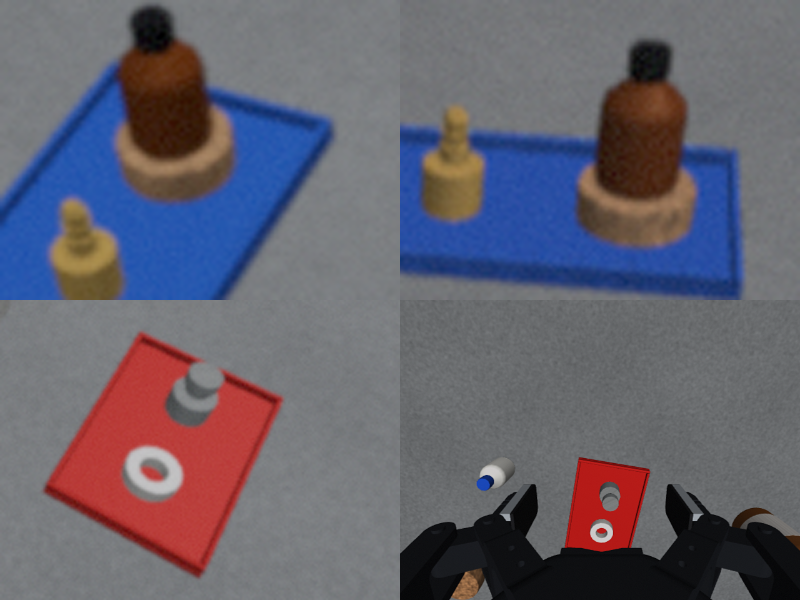

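Red tray: stopper and ring lie well inside. Blue tray: everything stands upright. Now a numerical check of bottle and disc centring from the silhouette extents in both views.

```bash
python3 - <<'E'
from h import *
from scipy.optimize import least_squares as ls
s=cam("se");d=cam("de")
t=np.linspace(0,2*np.pi,73)
def circ(c,p,r,z): return np.array([proj(c,[p[0]+r*np.cos(a),p[1]+r*np.sin(a),z]) for a in t])
# pixel readings from the x4 crops
S=lambda x,y:np.array([x/4+194.5,y/4+124.5]); D=lambda x,y:np.array([(x-400)/4+349.5,y/4+129.5])
for n,c,f,L,Rr,bot,cap,bl,br,bb in [("scene",s,S,117,235,200,(153,14),127,212,158),("side",d,D,577,697,244,(651,48),597,685,198)]:
    def e(p):
        q=np.vstack([circ(c,p,.032,.005),circ(c,p,.032,.027)]);return [q[:,0].min()+q[:,0].max()-f(L,0)[0]-f(Rr,0)[0],q[:,1].max()-f(0,bot)[1]]
    disc=ls(e,[.5,-.28]).x
    def g(p):
        q=circ(c,p,.023,.027);return [q[:,0].min()+q[:,0].max()-f(bl,0)[0]-f(br,0)[0],q[:,1].max()-f(0,bb)[1]]
    print(n,"disc",disc.round(4),"bottle base",ls(g,[.5,-.28]).x.round(4),"cap",at(c,f(*cap),.107)[:2].round(4))
E
```

```text
scene disc [ 0.4996 -0.2873] bottle base [ 0.5003 -0.2896] cap [ 0.5017 -0.2852]
side disc [ 0.5039 -0.2872] bottle base [ 0.5028 -0.2896] cap [ 0.5054 -0.2807]
```

The bottle is within about 3 mm of the disc's centre, and the gripper is clear of everything. Handing in.

```bash
python3 -c "
from bench import arm
print(arm.finish_job())"
```

```text
the job is handed in; nothing more can be done
None
```

Both kits are made up and the job is handed in at about 33 s of the 128 s; the pictures before hand-in showed all five pieces upright in their trays and the bottle within about 3 mm of the disc's centre, but no verdict came back.

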